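Nest the washed cups on their racks

ROBOT

A 6-joint arm with a two-finger parallel gripper is mounted at the origin on the work surface. World frame = base frame: x ahead of the robot, y to its left, z up, the work surface at z = 0. Lengths are in m, angles in rad, forces in N, time in s.
With the tool pointing down it reaches from about 0.325 to 0.9 m from the base axis. Payload 6.1 kg.
Tool frame: the origin (TCP) lies midway between the tips of the shut fingers; the grasp point (between the pads) lies 19 mm behind it; y points along the fingers, z is the direction in which the jaws open and shut, and the axes are right-handed (so a half turn about y gives the same grasp; the last joint's range is limited). The gripper opens to 87 mm and grips with 3 to 60 N. Pads are 19 mm wide; open, the fingers measure 117 mm over their backs; the gripper's body (75 mm by 190 mm) begins 51 mm behind the grasp point.
Start: joints at [-1.458, 0.22, 1.526, -0, 1.395, -0.126], TCP at [0.148, -0.607, 0.223] pointing down, gripper open.
Joint ranges: [-2.98, 2.98], [-0.91, 2.08], [0.09, 2.57], [-1.24, 4.39], [0.2, 2.65], [-2.68, 2.68]. Speed limits (rad/s): [2.57, 2.57, 3.01, 3.14, 3.14, 3.14].

INTERFACE

Orientations are given as a rotation vector (axis times angle).
In Python, from bench import arm gives the robot as it stands. The module is installed in compiled form; this text tells all that it offers.
- The arm moves only by the tool jog_arm, never from a script. Its argument "steps" is a list of rows, each a list of 2 entries, a list of its own where there are three numbers: the shift along the tool's x, y, z in units of 25 mm (1.0 is 25 mm), then the turn, a rotation vector about the tool's x, y, z in rad. In form: [[[x, y, z], [wx, wy, wz]], ...]. A call has 1 to 20 rows; each row is the pose to reach, as a shift and turn from the pose commanded when the call began, along the tool's axes at that moment; what a row does not reach only later rows make up. A row lasts 1/12 s, in which the tool goes at most 41.7 mm and 7.16 degrees, less where a joint would pass 70% of its speed; a pose out of reach is approached as far as the arm can. A call with a gripper value outside its range is refused whole. "claw" is the finger opening in mm, from 0 to 87, set as the call begins (left out, the last holds). The fingers move at their own pace and stop on an object; "grip_force" is the grip in N (left out, the last holds). Time passes only in rows, so rows that repeat a pose let the fingers close. It gives the time, the measured TCP pose, the force and the opening at its end, in the units of the state.
- arm.read_state(): the state, without advancing time (a new reading comes with each control period).
- arm.read_camera(name): name is "scene" or "top" or "wrist"; returns a dict with "img" (480x640x3 uint8, blue, green, red), "camera_matrix" (3x3 intrinsics, pixels), "R" (3x3) and "t" (3): a world point X has camera coordinates R X + t; the wrist camera has in their place "hand_eye" (4x4, takes a point from camera to tool coordinates, whose origin is the TCP and whose axes are the tool frame's). Camera axes: x right, y down, z forward; pixel columns grow to the right and rows downward; lengths in m; the calibration is good to about 2 mm. A picture is of the moment at which its call begins: read the wrist's pose just before it. There is no depth.
- arm.finish_job(): hands the job in, once; it reports no verdict.
The state is a dict: "time_s": time; "q": joint angles; "dq": joint speeds; "tau": joint torques, N m; "position": TCP position; "eef_rot": TCP orientation; "force": force on the tool from outside, world axes, zero at the start; "torque": the same for the moment, N m; "width": finger opening in m.
Only numpy, scipy, OpenCV 4.12 (cv2) and the standard library are available. Lean on these libraries where they do the work, as an engineer would, in place of code of your own. Each camera call takes 0.05 s, during which the arm holds its last target.

TASK

Put the washed cups away mouth down, as they stand: on the yellow rack the red-footed cup first, then the blue-footed one nested over it, then the green-footed one on top; the black-footed guest cup goes alone on the wooden rack. Each must sit straight and fully down over the peg or cup beneath it and be let go. Leave the tea tin and the two plain cups in use where they stand.

Things in the scene. Friction and masses are not known exactly. Their poses are not given: they have to be found in the camera images.
- cup_red: steel cup, 82 mm high, mouth down, round: tapered skirt 50 mm high, outside 72 mm wide at the mouth, 58 at its top, wall 3; above it a straight red foot 48 mm wide, 32 high, flat top: grip here. Inside 66 mm wide at the mouth, 53 at the ceiling, 46 mm up. Nested over another cup its mouth ends 36 mm above the lower one's, side play 2 mm. 0.13 kg. Origin: mouth centre, underside; z up to the foot
- cup_blue: steel cup, 82 mm high, mouth down, round: tapered skirt 50 mm high, outside 72 mm wide at the mouth, 58 at its top, wall 3; above it a straight blue foot 48 mm wide, 32 high, flat top: grip here. Inside 66 mm wide at the mouth, 53 at the ceiling, 46 mm up. Nested over another cup its mouth ends 36 mm above the lower one's, side play 2 mm. 0.13 kg. Origin: mouth centre, underside; z up to the foot
- cup_green: steel cup, 82 mm high, mouth down, round: tapered skirt 50 mm high, outside 72 mm wide at the mouth, 58 at its top, wall 3; above it a straight green foot 48 mm wide, 32 high, flat top: grip here. Inside 66 mm wide at the mouth, 53 at the ceiling, 46 mm up. Nested over another cup its mouth ends 36 mm above the lower one's, side play 2 mm. 0.13 kg. Origin: mouth centre, underside; z up to the foot
- cup_black: steel cup, 82 mm high, mouth down, round: tapered skirt 50 mm high, outside 72 mm wide at the mouth, 58 at its top, wall 3; above it a straight black foot 48 mm wide, 32 high, flat top: grip here. Inside 66 mm wide at the mouth, 53 at the ceiling, 46 mm up. Nested over another cup its mouth ends 36 mm above the lower one's, side play 2 mm. 0.13 kg. Origin: mouth centre, underside; z up to the foot
- rack_yellow: yellow plastic cup rack, fixed: round base 116 mm wide, flat seat 90 mm wide with its top 14 mm above the counter, and a centring peg 52 mm wide tapering to 36 mm, its top 36 mm above the counter. A cup mouth down over the peg rests on the seat, its mouth 14 mm above the counter. Origin: centre of the base's underside; z up
- rack_wood: brown wooden cup rack, fixed: round base 116 mm wide, flat seat 90 mm wide with its top 14 mm above the counter, and a centring peg 52 mm wide tapering to 36 mm, its top 36 mm above the counter. A cup mouth down over the peg rests on the seat, its mouth 14 mm above the counter. Origin: centre of the base's underside; z up
- used_cup_1: plain stainless cup in use, mouth up, no coloured foot, rim diameter 66 mm, 70 mm high; to be left where it stands. Origin: centre of its underside
- used_cup_2: plain stainless cup in use, mouth up, no coloured foot, rim diameter 66 mm, 70 mm high; to be left where it stands. Origin: centre of its underside
- tea_tin: copper tea tin with a dark wooden lid, diameter 70 mm, 82 mm high; to be left alone. Origin: centre of its underside

How it is judged:
By the outcome, as a careful person would: the job done as asked, in the order asked, and still so for the second after the job is handed in, with the robot touching nothing.
It also fails if it takes over 112 s, if anything falls off the work surface, if the arm or the gripper's body presses on something with over 40 N, if the wrist force passes 120 N, or if a joint passes its speed limit or range.

## Working session

There is one attempt and no reset: what is moved stays moved. The work goes in short steps, Python scripts to look and compute and a tool call to move; the robot and the scene stay as the last step left them, time stands still between calls to the robot, and variables do not carry over. Pictures are saved under pics/ and viewed, and the job is handed in when it is done.

Besides the shell and the picture viewer there is one more tool, called after ">>>" as name(argument=value, ...), one argument or row to a line, values as JSON. jog_arm: Moves the arm, as the interface text tells. Its arguments: {"type":"object","properties":{"steps":{"type":"array"},"claw":{"type":"number"},"grip_force":{"type":"number"}},"required":["steps"]}

```bash
mkdir -p pics; cat > h.py <<'E'
import numpy as np,cv2,json
from bench import arm
from scipy.spatial.transform import Rotation as R
E
python3 - <<'E'
from h import *
s=arm.read_state()
for k,v in s.items(): print(k,np.round(v,4))
print(R.from_rotvec(s['eef_rot']).as_matrix().round(3))
for n in ['scene','top','wrist']:
    c=arm.read_camera(n); cv2.imwrite(f'pics/{n}0.png',c['img'])
    np.savez(f'{n}0.npz',**c)
    print(n,{k:np.round(v,4).tolist() for k,v in c.items() if k!='img'})
E
```

```text
time_s 0.0
q [-1.4581  0.2212  1.5276 -0.      1.3947 -0.126 ]
dq [-0.0021 -0.002  -0.0003 -0.0011 -0.0015 -0.0018]
tau [ 1.00000e-04 -4.94619e+01 -3.87370e+01  7.01000e-02  5.73000e-02
 -1.00000e-04]
position [ 0.1478 -0.6066  0.2214]
eef_rot [-0.2513  2.0968 -2.0926]
force [-0.3751 -0.2669 -0.0346]
torque [-0.012  -0.0209 -0.025 ]
width 0.0873
[[-0.972 -0.     0.237]
 [-0.237  0.002 -0.972]
 [-0.    -1.    -0.002]]
scene {'camera_matrix': [[528.6968, 0.0, 324.7942], [0.0, 528.6968, 240.6716], [0.0, 0.0, 1.0]], 'R': [[-0.4963, 0.8682, -0.0008], [0.6407, 0.3656, -0.6752], [-0.5859, -0.3356, -0.7376]], 't': [0.2414, -0.2922, 1.5455]}
top {'camera_matrix': [[462.8703, 0.0, 324.5191], [0.0, 462.8703, 234.674], [0.0, 0.0, 1.0]], 'R': [[0.0103, -0.9999, 0.0096], [-0.9883, -0.0116, -0.1519], [0.152, -0.0079, -0.9884]], 't': [-0.0002, 0.5194, 1.0637]}
wrist {'camera_matrix': [[344.612, 0.0, 319.9631], [0.0, 344.612, 236.099], [0.0, 0.0, 1.0]], 'hand_eye': [[0.0009, 0.9566, 0.2915, -0.0805], [0.0001, -0.2915, 0.9566, -0.162], [1.0, -0.0008, -0.0004, 0.0004], [0.0, 0.0, 0.0, 1.0]]}
```

View pics/top0.png

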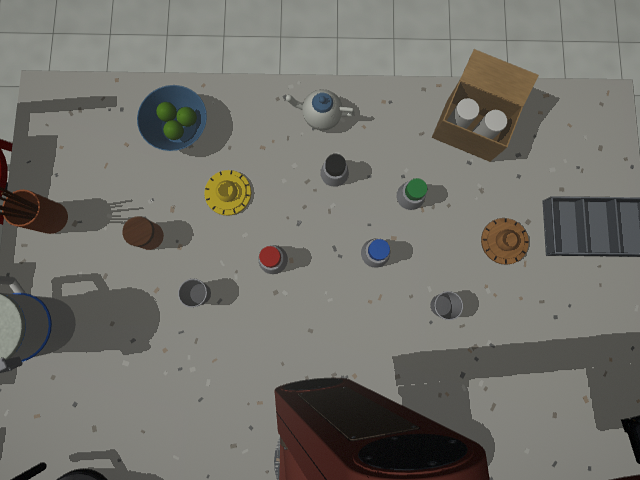

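View pics/scene0.png

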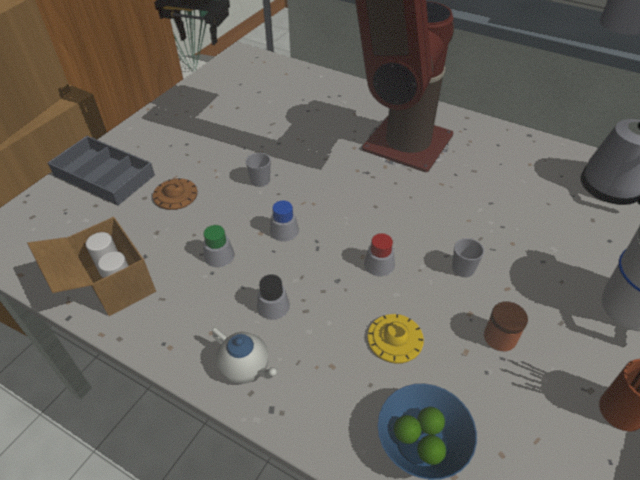

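View pics/wrist0.png

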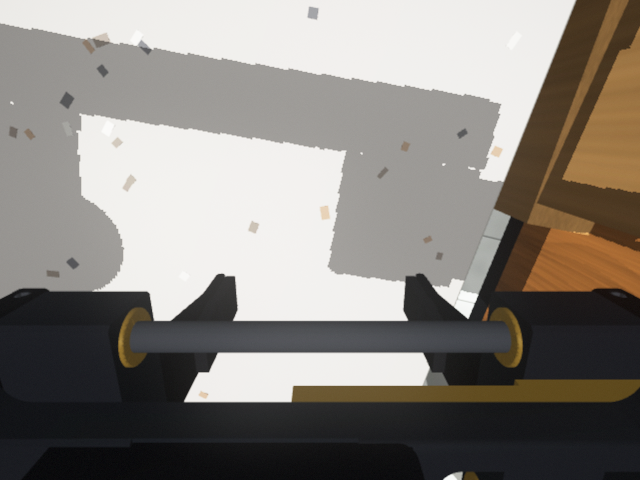

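```bash
cat >> h.py <<'E'
from scipy.optimize import least_squares
def hull(prof,xy,c):
    a=np.linspace(0,2*np.pi,72,endpoint=False)
    P=np.concatenate([np.c_[xy[0]+r*np.cos(a),xy[1]+r*np.sin(a),0*a+z] for r,z in prof])
    Q=P@np.array(c['R']).T+np.array(c['t']); q=Q@np.array(c['camera_matrix']).T
    return cv2.convexHull((q[:,:2]/q[:,2:]).astype(np.float32))
def cen(h):
    m=cv2.moments(h); return np.array([m['m10']/m['m00'],m['m01']/m['m00']]),m['m00']
def mask(img,name,lo,hi,roi,k=3):
    hsv=cv2.cvtColor(img,cv2.COLOR_BGR2HSV)
    m=cv2.inRange(hsv,np.array(lo),np.array(hi))
    if lo[0]==0 and name=='red': m|=cv2.inRange(hsv,np.array((170,lo[1],lo[2])),np.array((180,255,255)))
    w=np.zeros_like(m);x0,y0,x1,y1=roi;w[y0:y1,x0:x1]=m[y0:y1,x0:x1]
    n,l,s,_=cv2.connectedComponentsWithStats(w)
    i=1+np.argmax(s[1:,4]); pts=np.argwhere(l==i)[:,::-1].astype(np.float32)
    return cv2.convexHull(pts)
FOOT=[(.024,.050),(.024,.082)]
E
python3 - <<'E'
from h import *
C={n:dict(np.load(f'{n}0.npz')) for n in ('top','scene')}
rack=[(.058,0),(.058,.008),(.045,.014)]
D={'red':((0,120,60),(8,255,255),(240,230,300,290),(355,225,410,285),FOOT),
'blue':((105,120,60),(130,255,255),(350,225,410,280),(260,190,310,250),FOOT),
'green':((45,100,40),(85,255,255),(385,165,445,220),(190,215,245,275),FOOT),
'black':((0,0,0),(180,255,55),(310,145,360,195),(245,265,300,325),FOOT),
'yellow':((18,120,80),(35,255,255),(195,160,260,225),(355,305,435,370),rack),
'wood':((5,90,50),(18,255,255),(470,205,540,275),(140,165,210,215),rack),
'tin':((3,60,30),(18,255,255),(110,205,175,260),(475,295,535,360),[(.035,0),(.035,.082)]),
}
for k,(lo,hi,rt,rs,prof) in D.items():
    ms={}
    for n,roi in(('top',rt),('scene',rs)):
        ms[n]=mask(C[n]['img'],k,lo,hi,roi)
    out=[]
    for ns in (['top'],['scene'],['top','scene']):
        f=lambda x:np.concatenate([cen(hull(prof,x,C[n]))[0]-cen(ms[n])[0] for n in ns])
        r=least_squares(f,[.5,0],x_scale=.1); out.append(r.x.round(4).tolist())
    print(k,out,[(round(cen(ms[n])[1]),round(cen(hull(prof,r.x,C[n]))[1])) for n in ms])
    np.hypot(*r.x)
E
python3 - <<'E'
import cv2
a=cv2.imread('pics/top0.png')
cv2.imwrite('pics/c1.png',cv2.resize(a[140:330,110:310],None,fx=4,fy=3.1*4/4*1.0 if 0 else 3,interpolation=2))
cv2.imwrite('pics/c2.png',cv2.resize(a[140:330,300:550],None,fx=3,fy=3,interpolation=2))
E
```

```text
red [[0.4635, 0.1324], [0.4625, 0.1335], [0.4631, 0.133]] [(320, 383), (335, 478)]
blue [[0.4822, -0.1194], [0.4816, -0.1175], [0.4818, -0.1185]] [(332, 384), (296, 421)]
green [[0.6274, -0.2083], [0.627, -0.2068], [0.6271, -0.2076]] [(330, 402), (333, 470)]
black [[0.6838, -0.018], [0.6862, -0.0155], [0.685, -0.0168]] [(331, 390), (399, 551)]
yellow [[0.6293, 0.2482], [0.6294, 0.2488], [0.6293, 0.2485]] [(1608, 1707), (2099, 2262)]
wood [[0.515, -0.4386], [0.5151, -0.4369], [0.5149, -0.438]] [(1675, 1777), (999, 1145)]
tin [[0.5174, 0.4354], [0.5196, 0.4364], [0.5182, 0.436]] [(995, 1102), (1514, 1726)]
```

View pics/c2.png

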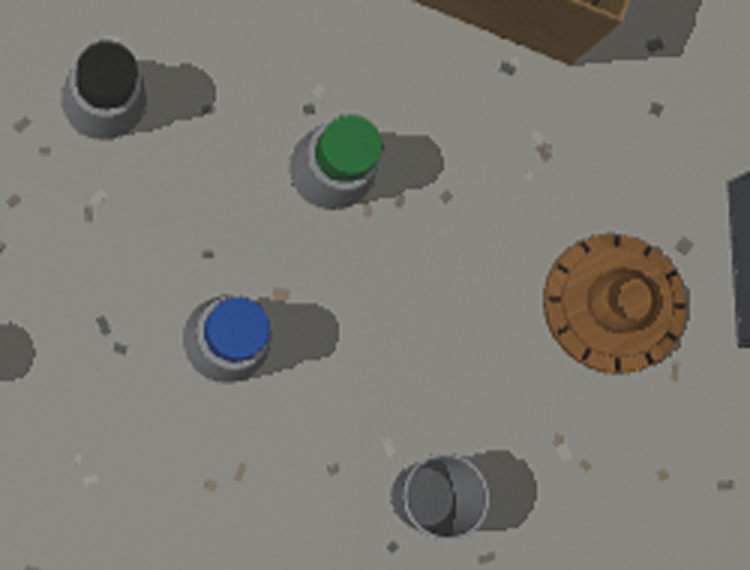

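View pics/c1.png

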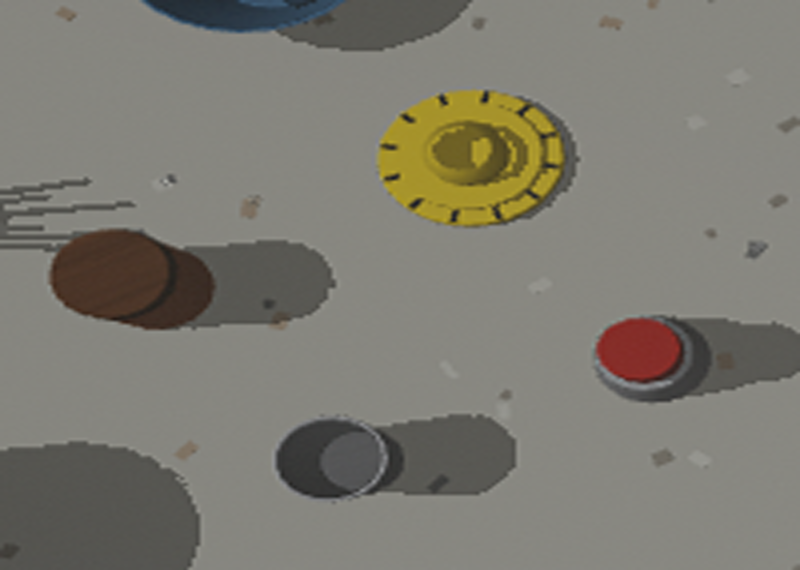

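```bash
cat >> h.py <<'E'
RD=np.array([[-1,0,0],[0,0,-1],[0,-1,0.]])
def plan(p,straight=True):
    s=arm.read_state(); M=R.from_rotvec(s['eef_rot']).as_matrix()
    d=M.T@(np.array(p)-s['position'])/.025
    w=R.from_matrix(M.T@RD).as_rotvec()
    print('shift',d.round(3),'turn',w.round(4),'pos',np.round(s['position'],4))
E
python3 -c "
from h import *
plan([.45,-.25,.223]);plan([.463,.133,.2])"
```

```text
shift [-15.121  -0.034 -11.007] turn [ 0.0015  0.2388 -0.    ] pos [ 0.1478 -0.6068  0.2217]
shift [-19.249   0.91  -25.767] turn [ 0.0015  0.2388 -0.    ] pos [ 0.1478 -0.6068  0.2217]
```

>>> jog_arm(
  steps=[
    [[-1.5, 0, -1.1], [0, 0.06, 0]],
    [[-3, 0, -2.2], [0, 0.12, 0]],
    [[-4.5, 0, -3.3], [0, 0.18, 0]],
    [[-6, 0, -4.4], [0, 0.239, 0]],
    [[-7.5, 0, -5.5], [0, 0.239, 0]],
    [[-9, 0, -6.6], [0, 0.239, 0]],
    [[-10.5, 0, -7.7], [0, 0.239, 0]],
    [[-12, 0, -8.8], [0, 0.239, 0]],
    [[-13.5, 0, -9.9], [0, 0.239, 0]],
    [[-15.1, 0, -11], [0, 0.239, 0]],
    [[-15.5, 0, -12.4], [0, 0.239, 0]],
    [[-16, 0, -13.8], [0, 0.239, 0]],
    [[-16.4, 0, -15.2], [0, 0.239, 0]],
    [[-16.8, 0, -16.6], [0, 0.239, 0]],
    [[-17.2, 0, -18], [0, 0.239, 0]],
    [[-17.6, 0, -19.4], [0, 0.239, 0]],
    [[-18, 0, -21], [0, 0.239, 0]],
    [[-18.4, 0, -22.5], [0, 0.239, 0]],
    [[-18.8, 0, -24], [0, 0.239, 0]],
    [[-19.2, 0, -25.8], [0, 0.239, 0]],
  ],
  claw=87,
  grip_force=20,
)

```text
time_s: 1.82
position: [0.4614, 0.1236, 0.2226]
eef_rot: [0.001, 2.221, -2.221]
force: [0.1, -0.3, 0.4]
width: 0.0869
```

>>> jog_arm(
  steps=[
    [[0, 0, 0], [0, 0, 0]],
    [[0, 0, 0], [0, 0, 0]],
    [[0, 0, 0], [0, 0, 0]],
  ],
)

```text
time_s: 2.07
position: [0.4615, 0.1214, 0.2222]
eef_rot: [-0.002, 2.22, -2.222]
force: [-0.1, 0.0, -0.8]
width: 0.0869
```

```bash
cat >> h.py <<'E'
def wcam():
    s=arm.read_state(); c=arm.read_camera('wrist')
    T=np.eye(4);T[:3,:3]=R.from_rotvec(s['eef_rot']).as_matrix();T[:3,3]=s['position']
    W=np.linalg.inv(T@np.array(c['hand_eye'])); c['R']=W[:3,:3];c['t']=W[:3,3]
    return c
def draw(c,prof,xy,col=(255,0,255)):
    for r,z in prof:
        h=hull([(r,z)],xy,c); cv2.polylines(c['img'],[np.round(h).astype(int)],1,col,1)
E
python3 - <<'E'
from h import *
plan([.463,.133,.2])
c=wcam()
np.savez('w1.npz',**c)
draw(c,[(.036,0),(.024,.05),(.024,.082)],(.463,.133)); cv2.imwrite('pics/w1.png',c['img'])
E
```

```text
shift [-0.059  0.889 -0.464] turn [-0.0007  0.001   0.0006] pos [0.4615 0.1214 0.2222]
```

View pics/w1.png

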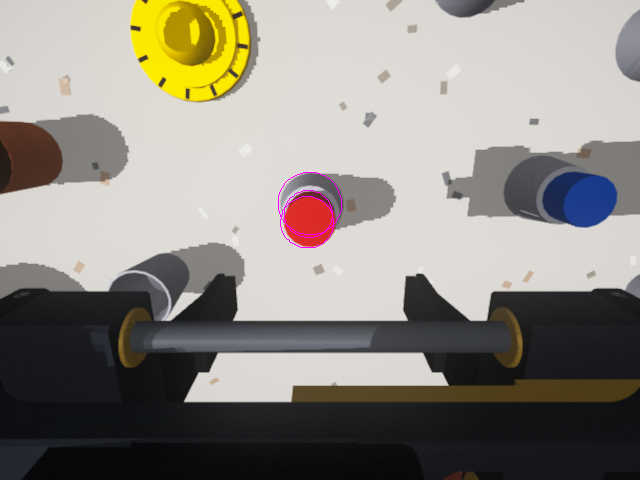

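```bash
cat >> h.py <<'E'
def fit(c,k,lo,hi,roi,prof,x0):
    m=mask(c['img'],k,lo,hi,roi); t,a=cen(m)
    r=least_squares(lambda x:cen(hull(prof,x,c))[0]-t,x0,x_scale=.1)
    print(k,r.x.round(4),a,cen(hull(prof,r.x,c))[1])
E
python3 - <<'E'
from h import *
c=dict(np.load('w1.npz'))
fit(c,'red',(0,120,60),(8,255,255),(270,160,350,260),FOOT,(.46,.13))
fit(c,'blue',(105,120,60),(130,255,255),(530,150,639,240),FOOT,(.48,-.12))
fit(c,'yellow',(18,120,60),(35,255,255),(120,0,260,110),[(.045,.014)],(.63,.25))
d=c.copy()
draw(d,[(.058,0),(.045,.014),(.026,.014),(.018,.036)],(.6293,.2485));cv2.imwrite('pics/w1y.png',cv2.resize(d['img'][0:120,110:270],None,fx=5,fy=5))
E
```

```text
red [0.463  0.1307] 2174.0 2385.7787805811968
blue [ 0.4818 -0.1197] 3115.0 3423.9934413502924
yellow [0.619  0.2446] 10152.5 7680.643558914442
```

View pics/w1y.png

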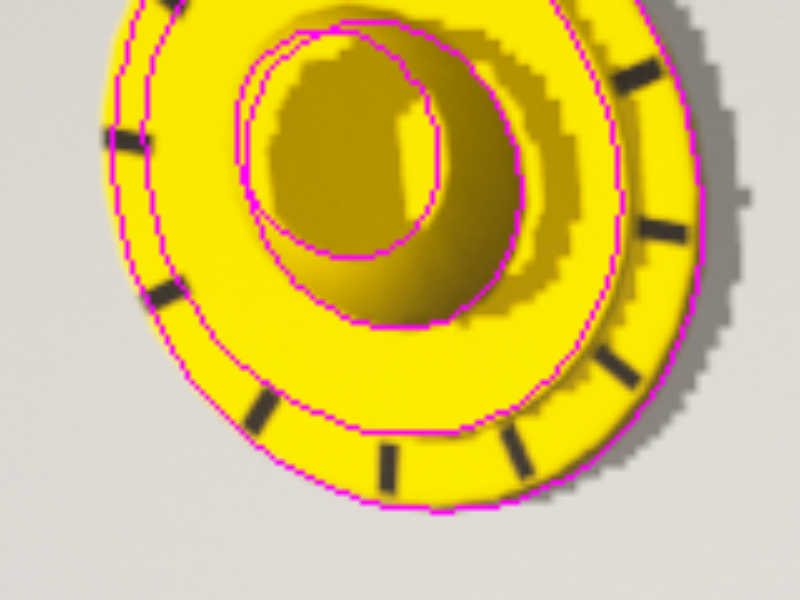

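>>> jog_arm(
  steps=[
    [[-0.06, 0.5, -0.42], [0, 0, 0]],
    [[-0.06, 1.5, -0.42], [0, 0, 0]],
    [[-0.06, 2.5, -0.42], [0, 0, 0]],
    [[-0.06, 3.5, -0.42], [0, 0, 0]],
    [[-0.06, 4.5, -0.42], [0, 0, 0]],
    [[-0.06, 5.2, -0.42], [0, 0, 0]],
    [[-0.06, 5.8, -0.42], [0, 0, 0]],
    [[-0.06, 6.3, -0.42], [0, 0, 0]],
    [[-0.06, 6.6, -0.42], [0, 0, 0]],
    [[-0.06, 6.66, -0.42], [0, 0, 0]],
    [[-0.06, 6.66, -0.42], [0, 0, 0]],
    [[-0.06, 6.66, -0.42], [0, 0, 0]],
  ],
)

```text
time_s: 3.12
position: [0.4641, 0.1315, 0.0568]
eef_rot: [-0.003, -2.221, 2.221]
force: [0.1, -0.0, -0.3]
width: 0.087
```

```bash
python3 - <<'E'
from h import *
plan([.463,.132,.0545])
c=wcam()
cv2.imwrite('pics/w2.png',c['img'])
E
```

```text
shift [ 0.044  0.092 -0.02 ] turn [ 0.0001 -0.0014 -0.0012] pos [0.4641 0.1315 0.0568]
```

View pics/w2.png

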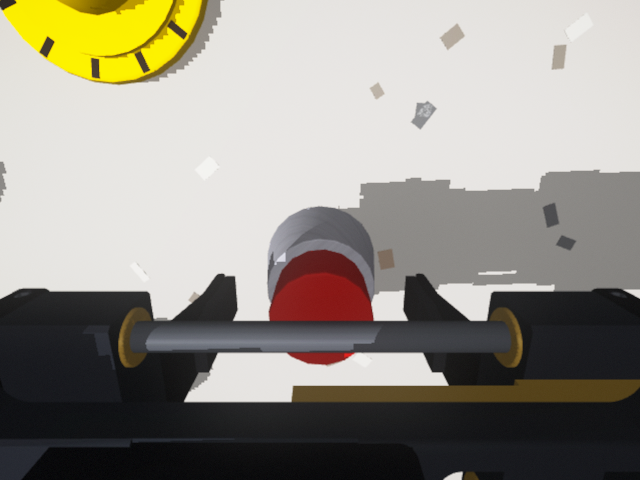

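>>> jog_arm(
  steps=[
    [[0.03, 0.06, 0], [0, 0, 0]],
    [[0.03, 0.06, 0], [0, 0, 0]],
    [[0.03, 0.06, 0], [0, 0, 0]],
    [[0.03, 0.06, 0], [0, 0, 0]],
    [[0.03, 0.06, 0], [0, 0, 0]],
    [[0.03, 0.06, 0], [0, 0, 0]],
    [[0.03, 0.06, 0], [0, 0, 0]],
    [[0.03, 0.06, 0], [0, 0, 0]],
    [[0.03, 0.06, 0], [0, 0, 0]],
    [[0.03, 0.06, 0], [0, 0, 0]],
  ],
  claw=40,
  grip_force=25,
)

```text
time_s: 4.0
position: [0.4626, 0.1322, 0.0546]
eef_rot: [-0.0, -2.222, 2.221]
force: [-0.1, 0.0, 0.2]
width: 0.0473
```

>>> jog_arm(
  steps=[
    [[0, -0.2, 0], [0, 0, 0]],
    [[0, -0.6, 0], [0, 0, 0]],
    [[0, -1.2, 0], [0, 0, 0]],
    [[0, -1.9, 0], [0, 0, 0]],
    [[0, -2.5, 0], [0, 0, 0]],
    [[0, -2.8, 0], [0, 0, 0]],
    [[0, -2.8, 0], [0, 0, 0]],
    [[0, -2.8, 0], [0, 0, 0]],
  ],
)

```text
time_s: 4.67
position: [0.4628, 0.1321, 0.1249]
eef_rot: [0.001, 2.221, -2.221]
force: [-0.3, 1.0, -1.0]
width: 0.0471
```

```bash
python3 - <<'E'
from h import *
plan([.629,.248,.12])
c=wcam()
cv2.imwrite('pics/w3.png',c['img'])
E
```

```text
shift [-6.647  0.204 -4.637] turn [ 0.0001 -0.0002 -0.001 ] pos [0.4628 0.1321 0.1249]
```

View pics/w3.png

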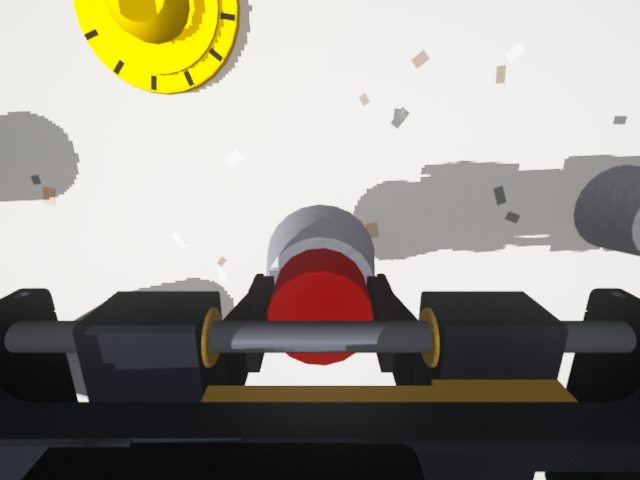

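>>> jog_arm(
  steps=[
    [[-0.5, 0, -0.3], [0, 0, 0]],
    [[-1.3, 0, -0.9], [0, 0, 0]],
    [[-2.3, 0, -1.6], [0, 0, 0]],
    [[-3.3, 0, -2.3], [0, 0, 0]],
    [[-4.3, 0, -3], [0, 0, 0]],
    [[-5.3, 0, -3.7], [0, 0, 0]],
    [[-6.1, 0, -4.25], [0, 0, 0]],
    [[-6.5, 0, -4.53], [0, 0, 0]],
    [[-6.65, 0, -4.63], [0, 0, 0]],
    [[-6.65, 0, -4.63], [0, 0, 0]],
    [[-6.65, 0, -4.63], [0, 0, 0]],
  ],
)

```text
time_s: 5.63
position: [0.6276, 0.2473, 0.123]
eef_rot: [0.003, -2.219, 2.221]
force: [-0.1, 0.2, -1.7]
width: 0.0475
```

```bash
python3 - <<'E'
from h import *
plan([.629,.248,.0686])
c=wcam()
draw(c,[(.058,0),(.045,.014)],(.629,.248))
z=arm.read_state()['position'];print(z)
draw(c,[(.036,z[2]-.0546),(.024,z[2]+.0274)],z[:2],(0,255,0))
cv2.imwrite('pics/w4.png',c['img'])
E
```

```text
shift [-0.062  2.177 -0.031] turn [-0.0009 -0.0001  0.0028] pos [0.6276 0.2473 0.123 ]
[0.62759303 0.2471332  0.12346453]
```

View pics/w4.png

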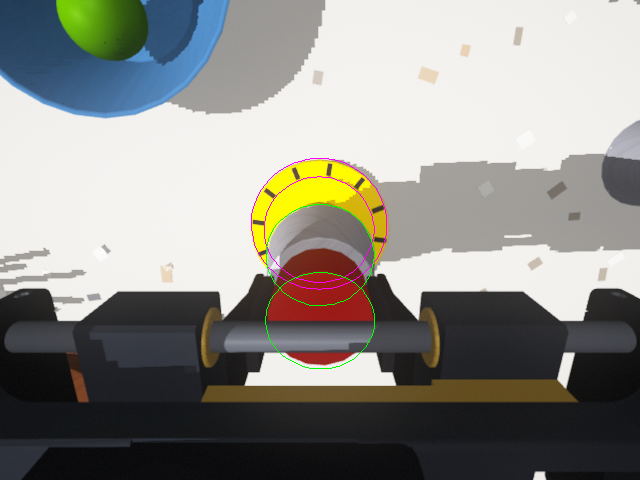

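>>> jog_arm(
  steps=[
    [[-0.04, 0.2, -0.03], [0, 0, 0]],
    [[-0.04, 0.5, -0.03], [0, 0, 0]],
    [[-0.04, 0.9, -0.03], [0, 0, 0]],
    [[-0.04, 1.3, -0.03], [0, 0, 0]],
    [[-0.04, 1.6, -0.03], [0, 0, 0]],
    [[-0.04, 1.8, -0.03], [0, 0, 0]],
    [[-0.04, 1.95, -0.03], [0, 0, 0]],
    [[-0.04, 2.05, -0.03], [0, 0, 0]],
    [[-0.04, 2.12, -0.03], [0, 0, 0]],
    [[-0.04, 2.12, -0.03], [0, 0, 0]],
    [[-0.04, 2.12, -0.03], [0, 0, 0]],
  ],
)

```text
time_s: 6.6
position: [0.6301, 0.2486, 0.0719]
eef_rot: [0.001, 2.221, -2.221]
force: [0.3, -0.2, -1.1]
width: 0.0476
```

>>> jog_arm(
  steps=[
    [[0, 0.05, 0], [0, 0, 0]],
    [[0, 0.1, 0], [0, 0, 0]],
    [[0, 0.1, 0], [0, 0, 0]],
    [[0, 0.1, 0], [0, 0, 0]],
  ],
)

```text
time_s: 6.93
position: [0.6298, 0.2486, 0.0691]
eef_rot: [-0.0, -2.221, 2.221]
force: [-0.0, -0.2, -0.8]
width: 0.0472
```

>>> jog_arm(
  steps=[
    [[0, 0.03, 0], [0, 0, 0]],
    [[0, 0.06, 0], [0, 0, 0]],
    [[0, 0.06, 0], [0, 0, 0]],
    [[0, 0.06, 0], [0, 0, 0]],
  ],
)

```text
time_s: 7.27
position: [0.6303, 0.2486, 0.0684]
eef_rot: [0.001, 2.221, -2.221]
force: [-2.4, -1.2, 5.5]
width: 0.0474
```

>>> jog_arm(
  steps=[
    [[0, -0.04, 0], [0, 0, 0]],
    [[0, -0.04, 0], [0, 0, 0]],
    [[0, -0.04, 0], [0, 0, 0]],
    [[0, -0.04, 0], [0, 0, 0]],
    [[0, -0.04, 0], [0, 0, 0]],
    [[0, -0.04, 0], [0, 0, 0]],
    [[0, -0.04, 0], [0, 0, 0]],
    [[0, -0.04, 0], [0, 0, 0]],
    [[0, -0.5, 0], [0, 0, 0]],
    [[0, -1.2, 0], [0, 0, 0]],
    [[0, -2.2, 0], [0, 0, 0]],
    [[0, -3.4, 0], [0, 0, 0]],
    [[0, -4.6, 0], [0, 0, 0]],
    [[0, -5.2, 0], [0, 0, 0]],
    [[0, -5.2, 0], [0, 0, 0]],
    [[0, -5.2, 0], [0, 0, 0]],
  ],
  claw=87,
)

```text
time_s: 8.6
position: [0.6307, 0.2488, 0.1997]
eef_rot: [0.004, 2.221, -2.219]
force: [-0.5, 0.4, -0.3]
width: 0.0875
```

```bash
python3 - <<'E'
from h import *
plan([.482,-.119,.2])
c=wcam();np.savez('w5.npz',**c)
RF=[(.024,.064),(.024,.096)]
fit(c,'red',(0,120,60),(8,255,255),(250,130,400,360),RF,(.63,.25))
draw(c,[(.058,0),(.036,.014),(.024,.064),(.024,.096)],(.6295,.248))
cv2.imwrite('pics/w5.png',c['img'])
for n in ['scene','top']:
    c=arm.read_camera(n);cv2.imwrite(f'pics/{n}5.png',c['img'])
    fit(c,'red',(0,120,60),(8,255,255),(150,120,450,370),RF,(.63,.25))
E
```

```text
shift [ 5.945 -0.045 14.713] turn [ 0.0009 -0.0002 -0.0033] pos [0.6307 0.2488 0.1997]
red [0.6302 0.2478] 2741.5 3020.5890135040972
red [0.6302 0.25  ] 480.5 630.8737303153612
red [0.3708 0.3278] 9459.5 456.0458570155315
```

View pics/w5.png

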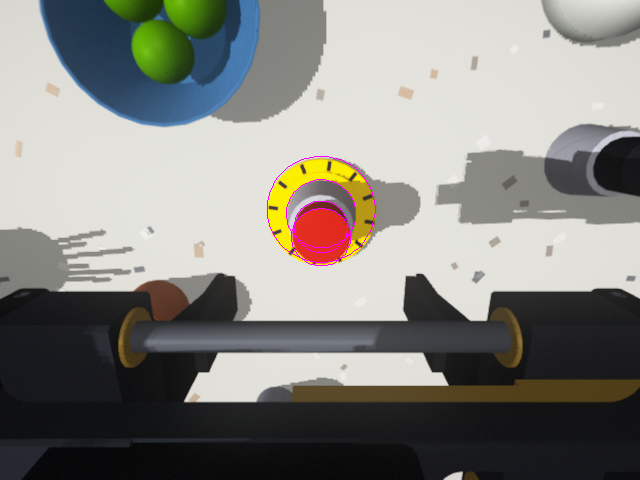

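View pics/scene5.png

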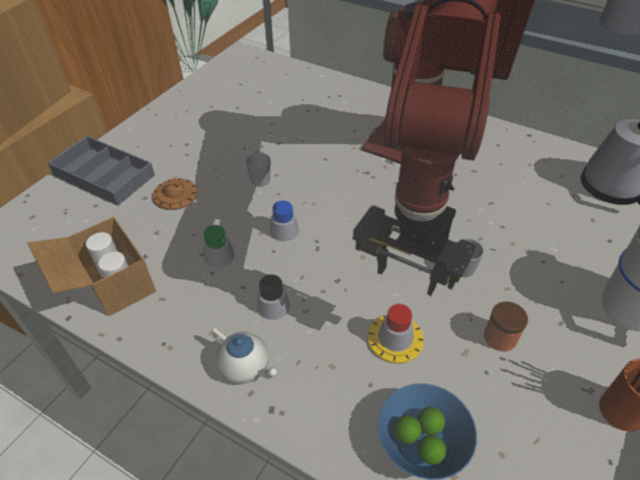

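>>> jog_arm(
  steps=[
    [[0.2, 0, 0.4], [0, 0, 0]],
    [[0.5, 0, 1.2], [0, 0, 0]],
    [[0.9, 0, 2.2], [0, 0, 0]],
    [[1.3, 0, 3.2], [0, 0, 0]],
    [[1.7, 0, 4.3], [0, 0, 0]],
    [[2.1, 0, 5.4], [0, 0, 0]],
    [[2.6, 0, 6.5], [0, 0, 0]],
    [[3.1, 0, 7.6], [0, 0, 0]],
    [[3.5, 0, 8.7], [0, 0, 0]],
    [[3.9, 0, 9.8], [0, 0, 0]],
    [[4.4, 0, 10.9], [0, 0, 0]],
    [[4.8, 0, 12], [0, 0, 0]],
    [[5.2, 0, 13], [0, 0, 0]],
    [[5.6, 0, 13.9], [0, 0, 0]],
    [[5.85, 0, 14.5], [0, 0, 0]],
    [[5.95, 0, 14.72], [0, 0, 0]],
    [[5.95, 0, 14.72], [0, 0, 0]],
    [[5.95, 0, 14.72], [0, 0, 0]],
    [[5.95, 0, 14.72], [0, 0, 0]],
  ],
)

```text
time_s: 10.33
position: [0.481, -0.1186, 0.1972]
eef_rot: [0.001, -2.222, 2.221]
force: [0.0, 0.3, 0.0]
width: 0.0867
```

```bash
python3 - <<'E'
from h import *
plan([.482,-.119,.0548])
c=wcam()
fit(c,'blue',(105,120,60),(130,255,255),(250,100,400,310),FOOT,(.48,-.12))
E
```

```text
shift [-0.042  5.695  0.021] turn [0.0007 0.0004 0.0004] pos [ 0.481  -0.1186  0.1972]
blue [ 0.4821 -0.1198] 2567.0 2800.2341453651898
```

>>> jog_arm(
  steps=[
    [[-0.04, 0.5, 0.02], [0, 0, 0]],
    [[-0.04, 1.5, 0.02], [0, 0, 0]],
    [[-0.04, 2.5, 0.02], [0, 0, 0]],
    [[-0.04, 3.5, 0.02], [0, 0, 0]],
    [[-0.04, 4.4, 0.02], [0, 0, 0]],
    [[-0.04, 5, 0.02], [0, 0, 0]],
    [[-0.04, 5.4, 0.02], [0, 0, 0]],
    [[-0.04, 5.6, 0.02], [0, 0, 0]],
    [[-0.04, 5.68, 0.02], [0, 0, 0]],
    [[-0.04, 5.68, 0.02], [0, 0, 0]],
    [[-0.04, 5.68, 0.02], [0, 0, 0]],
    [[-0.04, 5.68, 0.02], [0, 0, 0]],
  ],
)

```text
time_s: 11.38
position: [0.483, -0.1202, 0.0567]
eef_rot: [0.002, 2.22, -2.221]
force: [-0.4, -0.4, 0.4]
width: 0.0872
```

>>> jog_arm(
  steps=[
    [[0, 0.05, 0], [0, 0, 0]],
    [[0, 0.05, 0], [0, 0, 0]],
    [[0, 0.05, 0], [0, 0, 0]],
    [[0, 0.05, 0], [0, 0, 0]],
    [[0, 0.05, 0], [0, 0, 0]],
    [[0, 0.05, 0], [0, 0, 0]],
    [[0, 0.05, 0], [0, 0, 0]],
    [[0, 0.05, 0], [0, 0, 0]],
    [[0, 0.05, 0], [0, 0, 0]],
    [[0, 0.05, 0], [0, 0, 0]],
  ],
  claw=40,
)

```text
time_s: 12.22
position: [0.482, -0.1199, 0.0543]
eef_rot: [-0.0, -2.221, 2.221]
force: [0.1, -0.2, 0.2]
width: 0.0476
```

>>> jog_arm(
  steps=[
    [[0, -0.2, 0], [0, 0, 0]],
    [[0, -0.7, 0], [0, 0, 0]],
    [[0, -1.5, 0], [0, 0, 0]],
    [[0, -2.4, 0], [0, 0, 0]],
    [[0, -3.3, 0], [0, 0, 0]],
    [[0, -4.1, 0], [0, 0, 0]],
    [[0, -4.7, 0], [0, 0, 0]],
    [[0, -5, 0], [0, 0, 0]],
    [[0, -5, 0], [0, 0, 0]],
    [[0, -5, 0], [0, 0, 0]],
  ],
)

```text
time_s: 13.05
position: [0.4818, -0.1198, 0.179]
eef_rot: [-0.0, -2.221, 2.221]
force: [0.2, 0.1, -1.4]
width: 0.0478
```

```bash
python3 - <<'E'
from h import *
plan([.6303,.2486,.18])
E
```

```text
shift [ -5.936  -0.041 -14.738] turn [ 0.     -0.0002  0.0001] pos [ 0.4818 -0.1198  0.179 ]
```

>>> jog_arm(
  steps=[
    [[-0.2, 0, -0.4], [0, 0, 0]],
    [[-0.5, 0, -1.2], [0, 0, 0]],
    [[-0.9, 0, -2.2], [0, 0, 0]],
    [[-1.3, 0, -3.2], [0, 0, 0]],
    [[-1.7, 0, -4.3], [0, 0, 0]],
    [[-2.1, 0, -5.4], [0, 0, 0]],
    [[-2.6, 0, -6.5], [0, 0, 0]],
    [[-3.1, 0, -7.6], [0, 0, 0]],
    [[-3.5, 0, -8.7], [0, 0, 0]],
    [[-3.9, 0, -9.8], [0, 0, 0]],
    [[-4.4, 0, -10.9], [0, 0, 0]],
    [[-4.8, 0, -12], [0, 0, 0]],
    [[-5.2, 0, -13], [0, 0, 0]],
    [[-5.6, 0, -13.9], [0, 0, 0]],
    [[-5.85, 0, -14.5], [0, 0, 0]],
    [[-5.94, 0, -14.74], [0, 0, 0]],
    [[-5.94, 0, -14.74], [0, 0, 0]],
    [[-5.94, 0, -14.74], [0, 0, 0]],
    [[-5.94, 0, -14.74], [0, 0, 0]],
  ],
)

```text
time_s: 14.63
position: [0.6299, 0.2477, 0.1785]
eef_rot: [0.001, -2.219, 2.221]
force: [0.1, 0.6, -1.9]
width: 0.047
```

```bash
python3 - <<'E'
from h import *
P=[arm.read_state()['position'] for _ in range(3)];print(np.round(P,4))
plan([.6303,.2486,.1043])
c=wcam();z=arm.read_state()['position']
draw(c,[(.058,0),(.036,.014),(.024,.096)],(.6303,.2486))
draw(c,[(.036,z[2]-.0543),(.024,z[2]+.0277)],z[:2],(0,255,0))
cv2.imwrite('pics/w6.png',c['img'])
c=arm.read_camera('scene');cv2.imwrite('pics/s6.png',cv2.resize(c['img'][200:400,300:500],None,fx=3,fy=3))
E
```

```text
[[0.6299 0.2477 0.1785]
 [0.6299 0.2477 0.1785]
 [0.6299 0.2477 0.1785]]
shift [-0.018  2.967 -0.04 ] turn [-0.0008 -0.0008  0.0015] pos [0.6299 0.2477 0.1785]
```

View pics/w6.png

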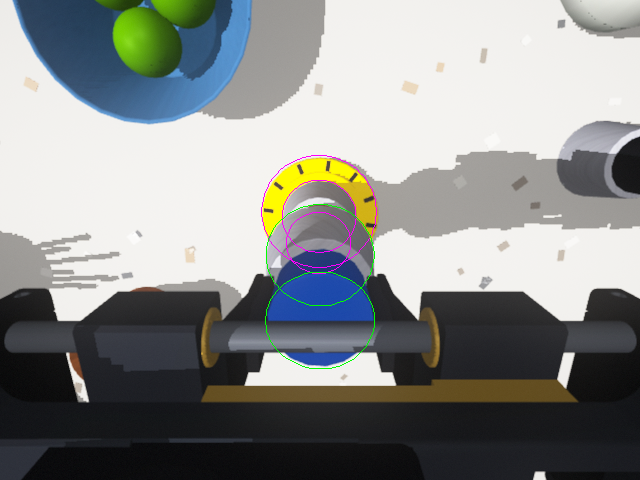

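View pics/s6.png

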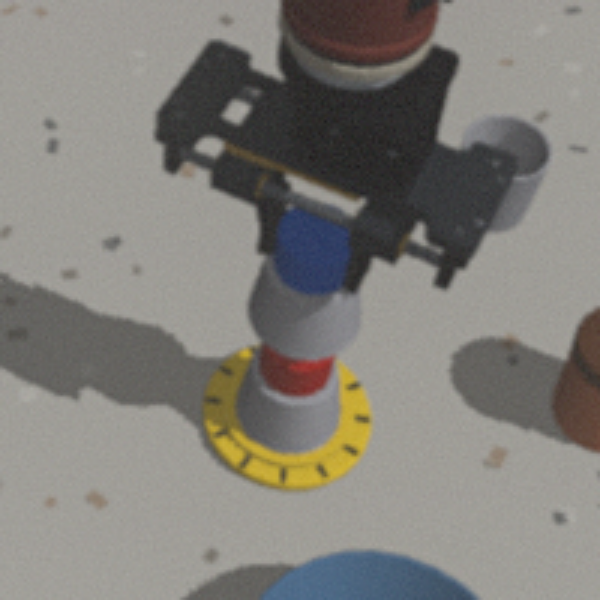

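>>> jog_arm(
  steps=[
    [[-0.02, 0.2, -0.03], [0, 0, 0]],
    [[-0.02, 0.5, -0.03], [0, 0, 0]],
    [[-0.02, 0.8, -0.03], [0, 0, 0]],
    [[-0.02, 1.1, -0.03], [0, 0, 0]],
    [[-0.02, 1.4, -0.03], [0, 0, 0]],
    [[-0.02, 1.7, -0.03], [0, 0, 0]],
    [[-0.02, 2, -0.03], [0, 0, 0]],
    [[-0.02, 2.2, -0.03], [0, 0, 0]],
    [[-0.02, 2.4, -0.03], [0, 0, 0]],
    [[-0.02, 2.6, -0.03], [0, 0, 0]],
    [[-0.02, 2.7, -0.03], [0, 0, 0]],
    [[-0.02, 2.8, -0.03], [0, 0, 0]],
    [[-0.02, 2.8, -0.03], [0, 0, 0]],
    [[-0.02, 2.8, -0.03], [0, 0, 0]],
  ],
)

```text
time_s: 15.9
position: [0.6312, 0.2493, 0.1094]
eef_rot: [-0.0, -2.221, 2.221]
force: [0.6, 0.2, -0.3]
width: 0.0475
```

>>> jog_arm(
  steps=[
    [[0.02, 0.05, 0.02], [0, 0, 0]],
    [[0.02, 0.1, 0.02], [0, 0, 0]],
    [[0.02, 0.15, 0.02], [0, 0, 0]],
    [[0.02, 0.15, 0.02], [0, 0, 0]],
    [[0.02, 0.15, 0.02], [0, 0, 0]],
  ],
)

```text
time_s: 16.32
position: [0.6305, 0.2488, 0.1054]
eef_rot: [-0.0, -2.221, 2.221]
force: [0.9, 0.3, -2.2]
width: 0.0477
```

>>> jog_arm(
  steps=[
    [[0, 0.03, 0], [0, 0, 0]],
    [[0, 0.05, 0], [0, 0, 0]],
    [[0, 0.05, 0], [0, 0, 0]],
    [[0, 0.05, 0], [0, 0, 0]],
  ],
)

```text
time_s: 16.65
position: [0.6307, 0.2488, 0.1044]
eef_rot: [-0.0, -2.221, 2.221]
force: [-0.6, 0.1, 0.3]
width: 0.0476
```

Contact is just beginning (z 0.1044 against a predicted 0.1043); a touch further, then release.

>>> jog_arm(
  steps=[
    [[0, 0.03, 0], [0, 0, 0]],
    [[0, 0.04, 0], [0, 0, 0]],
    [[0, 0.04, 0], [0, 0, 0]],
  ],
)

```text
time_s: 16.9
position: [0.631, 0.2488, 0.1041]
eef_rot: [0.001, 2.221, -2.221]
force: [-1.0, -0.6, 4.3]
width: 0.0475
```

>>> jog_arm(
  steps=[
    [[0, -0.03, 0], [0, 0, 0]],
    [[0, -0.03, 0], [0, 0, 0]],
    [[0, -0.03, 0], [0, 0, 0]],
    [[0, -0.03, 0], [0, 0, 0]],
    [[0, -0.03, 0], [0, 0, 0]],
    [[0, -0.03, 0], [0, 0, 0]],
    [[0, -0.03, 0], [0, 0, 0]],
    [[0, -0.03, 0], [0, 0, 0]],
    [[0, -0.5, 0], [0, 0, 0]],
    [[0, -1.2, 0], [0, 0, 0]],
    [[0, -2.2, 0], [0, 0, 0]],
    [[0, -3.2, 0], [0, 0, 0]],
    [[0, -3.8, 0], [0, 0, 0]],
    [[0, -4, 0], [0, 0, 0]],
    [[0, -4, 0], [0, 0, 0]],
    [[0, -4, 0], [0, 0, 0]],
  ],
  claw=87,
)

```text
time_s: 18.23
position: [0.6304, 0.2488, 0.203]
eef_rot: [0.0, -2.221, 2.221]
force: [0.1, 0.3, -0.6]
width: 0.0873
```

```bash
python3 - <<'E'
from h import *
plan([.627,-.2076,.2])
c=wcam()
BF=[(.024,.100),(.024,.132)]
fit(c,'blue',(105,120,60),(130,255,255),(250,160,400,400),BF,(.63,.25))
draw(c,[(.058,0),(.036,.05),(.024,.132)],(.6303,.2486))
cv2.imwrite('pics/w7.png',c['img'])
c=arm.read_camera('scene');
draw(c,[(.058,0),(.036,.05),(.024,.132)],(.6303,.2486))
cv2.imwrite('pics/s7.png',cv2.resize(c['img'][200:400,300:500],None,fx=3,fy=3))
E
```

```text
shift [ 0.131  0.122 18.254] turn [-0.0001 -0.0002  0.0003] pos [0.6304 0.2488 0.203 ]
blue [0.6308 0.2485] 3515.0 3858.4078977266327
```

View pics/w7.png

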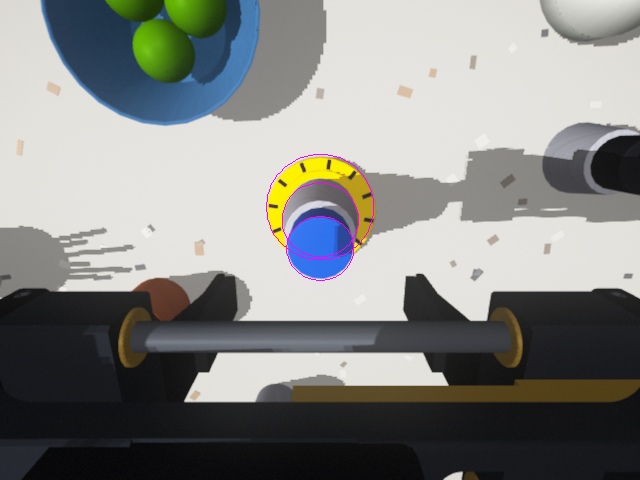

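View pics/s7.png

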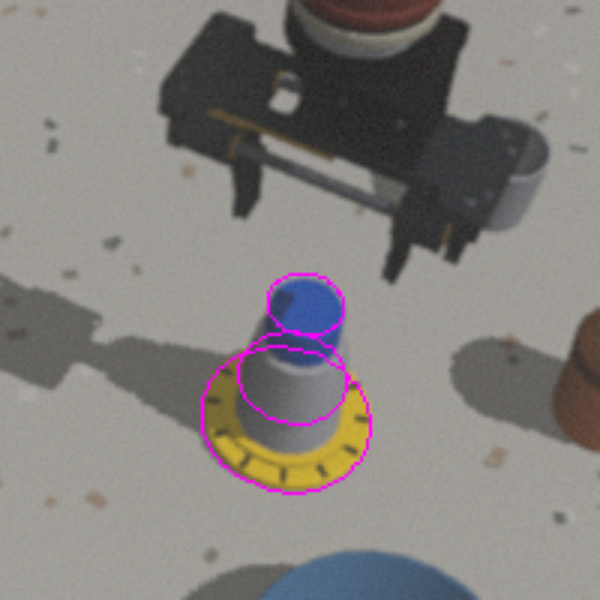

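>>> jog_arm(
  steps=[
    [[0, 0, 0.4], [0, 0, 0]],
    [[0, 0, 1.2], [0, 0, 0]],
    [[0, 0, 2.3], [0, 0, 0]],
    [[0, 0, 3.5], [0, 0, 0]],
    [[0, 0, 4.7], [0, 0, 0]],
    [[0, 0, 5.9], [0, 0, 0]],
    [[0.1, 0, 7.1], [0, 0, 0]],
    [[0.1, 0, 8.3], [0, 0, 0]],
    [[0.1, 0, 9.5], [0, 0, 0]],
    [[0.1, 0, 10.7], [0, 0, 0]],
    [[0.1, 0, 11.9], [0, 0, 0]],
    [[0.1, 0, 13.1], [0, 0, 0]],
    [[0.1, 0, 14.3], [0, 0, 0]],
    [[0.1, 0, 15.5], [0, 0, 0]],
    [[0.13, 0, 16.6], [0, 0, 0]],
    [[0.13, 0, 17.5], [0, 0, 0]],
    [[0.13, 0, 18.1], [0, 0, 0]],
    [[0.13, 0, 18.25], [0, 0, 0]],
    [[0.13, 0, 18.25], [0, 0, 0]],
    [[0.13, 0, 18.25], [0, 0, 0]],
  ],
)

```text
time_s: 20.0
position: [0.627, -0.2066, 0.2028]
eef_rot: [0.001, -2.222, 2.22]
force: [0.0, 0.4, 0.7]
width: 0.087
```

```bash
python3 - <<'E'
from h import *
c=wcam()
fit(c,'green',(45,100,40),(85,255,255),(240,100,410,310),FOOT,(.627,-.2))
plan([.627,-.208,.0565])
cv2.imwrite('pics/w8.png',c['img'])
E
```

```text
green [ 0.627  -0.2087] 2440.0 2696.5940874293447
shift [5.000e-03 5.858e+00 8.100e-02] turn [0.0009 0.0008 0.0005] pos [ 0.6272 -0.2061  0.2029]
```

View pics/w8.png

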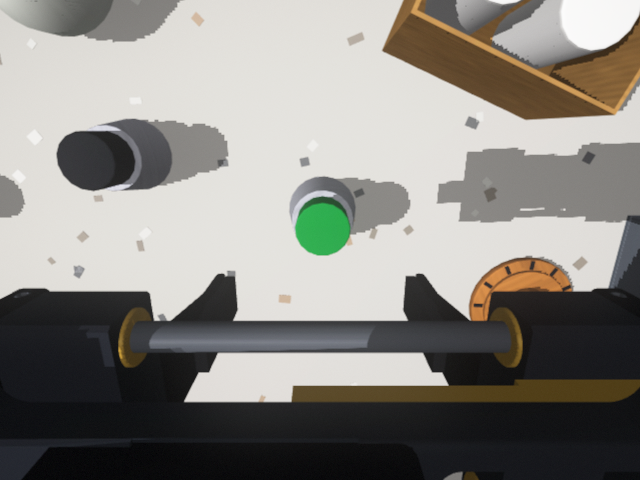

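>>> jog_arm(
  steps=[
    [[0, 0.5, 0.06], [0, 0, 0]],
    [[0, 1.5, 0.06], [0, 0, 0]],
    [[0, 2.5, 0.06], [0, 0, 0]],
    [[0, 3.5, 0.06], [0, 0, 0]],
    [[0, 4.4, 0.06], [0, 0, 0]],
    [[0, 5, 0.06], [0, 0, 0]],
    [[0, 5.5, 0.06], [0, 0, 0]],
    [[0, 5.75, 0.06], [0, 0, 0]],
    [[0, 5.84, 0.06], [0, 0, 0]],
    [[0, 5.84, 0.06], [0, 0, 0]],
    [[0, 5.84, 0.06], [0, 0, 0]],
    [[0, 5.84, 0.06], [0, 0, 0]],
  ],
)

```text
time_s: 21.05
position: [0.6283, -0.2095, 0.0589]
eef_rot: [0.003, 2.219, -2.222]
force: [0.2, -0.9, -0.6]
width: 0.087
```

>>> jog_arm(
  steps=[
    [[0.03, 0.1, -0.03], [0, 0, 0]],
    [[0.03, 0.15, -0.03], [0, 0, 0]],
    [[0.03, 0.15, -0.03], [0, 0, 0]],
    [[0.03, 0.15, -0.03], [0, 0, 0]],
  ],
)

```text
time_s: 21.38
position: [0.6264, -0.2082, 0.0536]
eef_rot: [-0.0, -2.221, 2.221]
force: [-0.2, 0.7, 0.3]
width: 0.0868
```

>>> jog_arm(
  steps=[
    [[-0.02, -0.04, 0], [0, 0, 0]],
    [[-0.02, -0.04, 0], [0, 0, 0]],
    [[-0.02, -0.04, 0], [0, 0, 0]],
    [[-0.02, -0.04, 0], [0, 0, 0]],
    [[-0.02, -0.04, 0], [0, 0, 0]],
    [[-0.02, -0.04, 0], [0, 0, 0]],
    [[-0.02, -0.04, 0], [0, 0, 0]],
    [[-0.02, -0.04, 0], [0, 0, 0]],
    [[-0.02, -0.04, 0], [0, 0, 0]],
    [[-0.02, -0.04, 0], [0, 0, 0]],
  ],
  claw=40,
)

```text
time_s: 22.22
position: [0.627, -0.2081, 0.0545]
eef_rot: [-0.0, -2.221, 2.221]
force: [-0.2, -0.1, 0.7]
width: 0.0478
```

>>> jog_arm(
  steps=[
    [[0, -0.2, 0], [0, 0, 0]],
    [[0, -0.7, 0], [0, 0, 0]],
    [[0, -1.5, 0], [0, 0, 0]],
    [[0, -2.5, 0], [0, 0, 0]],
    [[0, -3.5, 0], [0, 0, 0]],
    [[0, -4.5, 0], [0, 0, 0]],
    [[0, -5.4, 0], [0, 0, 0]],
    [[0, -6.1, 0], [0, 0, 0]],
    [[0, -6.4, 0], [0, 0, 0]],
    [[0, -6.4, 0], [0, 0, 0]],
    [[0, -6.4, 0], [0, 0, 0]],
  ],
)

```text
time_s: 23.13
position: [0.6269, -0.2082, 0.2146]
eef_rot: [0.001, 2.221, -2.222]
force: [-0.3, 0.8, -1.5]
width: 0.0476
```

```bash
python3 - <<'E'
from h import *
plan([.6305,.2487,.215])
E
```

```text
shift [-1.4000e-01 -1.8000e-02 -1.8275e+01] turn [-0.0002 -0.0002 -0.0003] pos [ 0.6269 -0.2082  0.2146]
```

Cup bottom at 0.160, above blue's top (0.132) and everything on the way.

>>> jog_arm(
  steps=[
    [[0, 0, -0.4], [0, 0, 0]],
    [[0, 0, -1.2], [0, 0, 0]],
    [[0, 0, -2.3], [0, 0, 0]],
    [[0, 0, -3.5], [0, 0, 0]],
    [[0, 0, -4.7], [0, 0, 0]],
    [[0, 0, -5.9], [0, 0, 0]],
    [[-0.1, 0, -7.1], [0, 0, 0]],
    [[-0.1, 0, -8.3], [0, 0, 0]],
    [[-0.1, 0, -9.5], [0, 0, 0]],
    [[-0.1, 0, -10.7], [0, 0, 0]],
    [[-0.1, 0, -11.9], [0, 0, 0]],
    [[-0.1, 0, -13.1], [0, 0, 0]],
    [[-0.1, 0, -14.3], [0, 0, 0]],
    [[-0.1, 0, -15.5], [0, 0, 0]],
    [[-0.14, 0, -16.6], [0, 0, 0]],
    [[-0.14, 0, -17.5], [0, 0, 0]],
    [[-0.14, 0, -18.1], [0, 0, 0]],
    [[-0.14, 0, -18.27], [0, 0, 0]],
    [[-0.14, 0, -18.27], [0, 0, 0]],
    [[-0.14, 0, -18.27], [0, 0, 0]],
  ],
)

```text
time_s: 24.8
position: [0.6302, 0.2478, 0.2137]
eef_rot: [0.001, -2.219, 2.222]
force: [-1.2, -0.4, -1.6]
width: 0.0475
```

>>> jog_arm(
  steps=[
    [[0, 0, 0], [0, 0, 0]],
    [[0, 0, 0], [0, 0, 0]],
  ],
)

```text
time_s: 24.97
position: [0.6308, 0.2471, 0.2145]
eef_rot: [-0.002, -2.22, 2.221]
force: [0.0, 0.5, -0.8]
width: 0.0474
```

```bash
python3 - <<'E'
from h import *
plan([.6305,.2487,.1405])
c=wcam();z=arm.read_state()['position']
draw(c,[(.058,0),(.036,.014),(.024,.132)],(.6305,.2487))
cv2.imwrite('pics/w9.png',c['img'])
c=arm.read_camera('scene')
cv2.imwrite('pics/s9.png',cv2.resize(c['img'][200:400,300:500],None,fx=3,fy=3))
E
```

```text
shift [ 0.013  2.96  -0.066] turn [-0.0004 -0.002   0.0001] pos [0.6308 0.2471 0.2145]
```

View pics/w9.png

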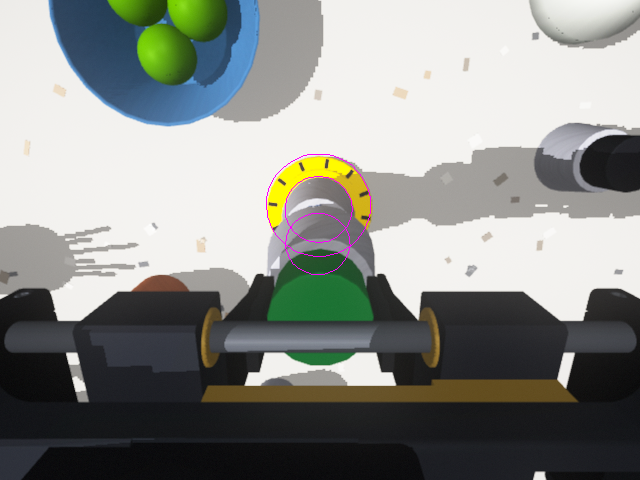

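View pics/s9.png

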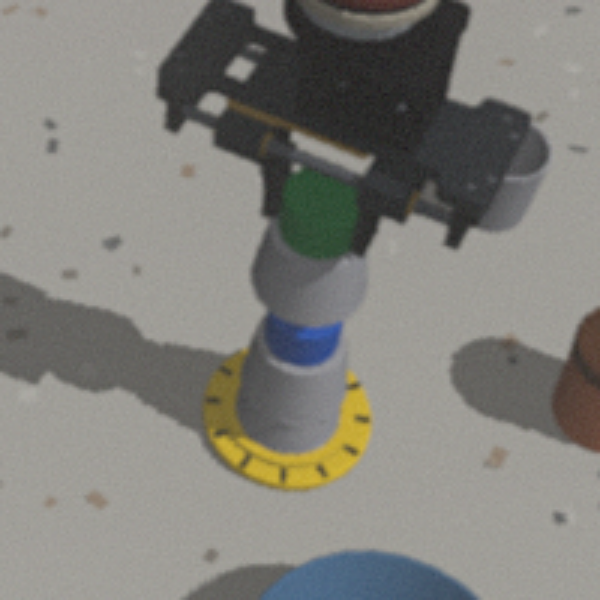

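>>> jog_arm(
  steps=[
    [[0.01, 0.2, -0.04], [0, 0, 0]],
    [[0.01, 0.5, -0.04], [0, 0, 0]],
    [[0.01, 0.8, -0.04], [0, 0, 0]],
    [[0.01, 1.1, -0.04], [0, 0, 0]],
    [[0.01, 1.4, -0.04], [0, 0, 0]],
    [[0.01, 1.7, -0.04], [0, 0, 0]],
    [[0.01, 2, -0.04], [0, 0, 0]],
    [[0.01, 2.2, -0.04], [0, 0, 0]],
    [[0.01, 2.4, -0.04], [0, 0, 0]],
    [[0.01, 2.6, -0.04], [0, 0, 0]],
    [[0.01, 2.7, -0.04], [0, 0, 0]],
    [[0.01, 2.8, -0.04], [0, 0, 0]],
    [[0.01, 2.8, -0.04], [0, 0, 0]],
    [[0.01, 2.8, -0.04], [0, 0, 0]],
    [[0.01, 2.8, -0.04], [0, 0, 0]],
  ],
)

```text
time_s: 26.32
position: [0.6306, 0.2496, 0.145]
eef_rot: [0.001, 2.221, -2.221]
force: [-0.2, 0.1, -1.5]
width: 0.0474
```

>>> jog_arm(
  steps=[
    [[0, 0.03, 0], [0, 0, 0]],
    [[0, 0.06, 0], [0, 0, 0]],
    [[0, 0.06, 0], [0, 0, 0]],
    [[0, 0.06, 0], [0, 0, 0]],
  ],
)

```text
time_s: 26.65
position: [0.6303, 0.2496, 0.143]
eef_rot: [-0.0, -2.221, 2.221]
force: [1.1, 0.6, -1.2]
width: 0.0473
```

>>> jog_arm(
  steps=[
    [[0, 0.03, 0.02], [0, 0, 0]],
    [[0, 0.06, 0.02], [0, 0, 0]],
    [[0, 0.09, 0.02], [0, 0, 0]],
    [[0, 0.09, 0.02], [0, 0, 0]],
    [[0, 0.09, 0.02], [0, 0, 0]],
  ],
)

```text
time_s: 27.07
position: [0.6303, 0.2491, 0.1407]
eef_rot: [-0.0, -2.221, 2.221]
force: [-1.0, 0.1, -0.9]
width: 0.0476
```

>>> jog_arm(
  steps=[
    [[0, 0.02, 0], [0, 0, 0]],
    [[0, 0.04, 0], [0, 0, 0]],
    [[0, 0.04, 0], [0, 0, 0]],
  ],
)

```text
time_s: 27.32
position: [0.6306, 0.2492, 0.1404]
eef_rot: [0.001, 2.222, -2.221]
force: [0.1, 1.3, 1.6]
width: 0.0477
```

Seated at 0.1404 (predicted 0.1405). Release and rise.

>>> jog_arm(
  steps=[
    [[0, 0.01, 0], [0, 0, 0]],
    [[0, 0.01, 0], [0, 0, 0]],
    [[0, 0, 0], [0, 0, 0]],
    [[0, 0, 0], [0, 0, 0]],
    [[0, 0, 0], [0, 0, 0]],
    [[0, 0, 0], [0, 0, 0]],
    [[0, 0, 0], [0, 0, 0]],
    [[0, 0, 0], [0, 0, 0]],
    [[0, -0.5, 0], [0, 0, 0]],
    [[0, -1.2, 0], [0, 0, 0]],
    [[0, -2.2, 0], [0, 0, 0]],
    [[0, -3.0, 0], [0, 0, 0]],
    [[0, -3.4, 0], [0, 0, 0]],
    [[0, -3.4, 0], [0, 0, 0]],
    [[0, -3.4, 0], [0, 0, 0]],
  ],
  claw=87,
)

```text
time_s: 28.57
position: [0.6306, 0.2491, 0.2254]
eef_rot: [0.002, 2.221, -2.221]
force: [-0.0, -1.4, -0.5]
width: 0.087
```

```bash
python3 - <<'E'
from h import *
plan([.685,-.017,.21])
c=wcam()
fit(c,'green',(45,100,40),(85,255,255),(250,180,400,400),[(.024,.136),(.024,.168)],(.63,.25))
draw(c,[(.058,0),(.036,.086),(.024,.168)],(.6305,.2488))
cv2.imwrite('pics/w10.png',c['img'])
c=arm.read_camera('scene')
draw(c,[(.036,.086),(.024,.168)],(.6305,.2488))
cv2.imwrite('pics/s10.png',cv2.resize(c['img'][200:400,300:500],None,fx=3,fy=3))
E
```

```text
shift [-2.177  0.616 10.646] turn [ 0.0003 -0.0002 -0.0013] pos [0.6306 0.2491 0.2254]
green [0.6303 0.2487] 3906.5 4302.3917460392695
```

View pics/w10.png

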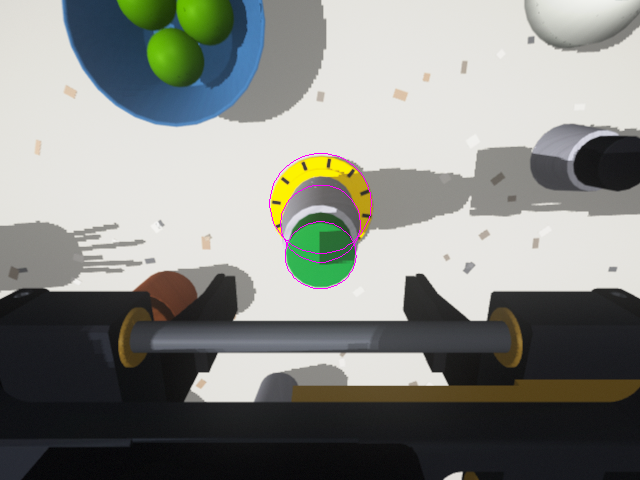

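View pics/s10.png

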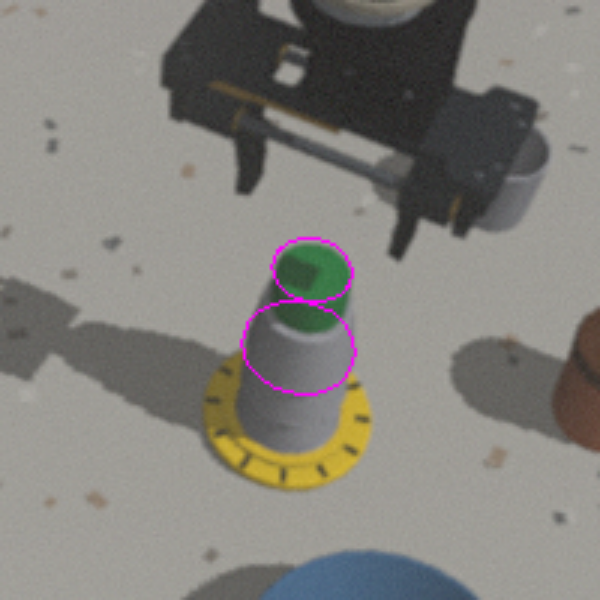

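>>> jog_arm(
  steps=[
    [[0, 0, 0.4], [0, 0, 0]],
    [[-0.2, 0, 1.2], [0, 0, 0]],
    [[-0.4, 0, 2.3], [0, 0, 0]],
    [[-0.7, 0, 3.5], [0, 0, 0]],
    [[-0.9, 0, 4.7], [0, 0, 0]],
    [[-1.2, 0, 5.9], [0, 0, 0]],
    [[-1.4, 0, 7.1], [0, 0, 0]],
    [[-1.7, 0, 8.3], [0, 0, 0]],
    [[-1.9, 0, 9.4], [0, 0, 0]],
    [[-2.1, 0, 10.2], [0, 0, 0]],
    [[-2.18, 0, 10.6], [0, 0, 0]],
    [[-2.18, 0, 10.65], [0, 0, 0]],
    [[-2.18, 0, 10.65], [0, 0, 0]],
    [[-2.18, 0, 10.65], [0, 0, 0]],
  ],
)

```text
time_s: 29.83
position: [0.6843, -0.0161, 0.2242]
eef_rot: [0.002, -2.222, 2.22]
force: [0.0, 0.4, -0.1]
width: 0.0869
```

```bash
python3 - <<'E'
from h import *
c=wcam()
fit(c,'black',(0,0,0),(180,255,60),(270,150,370,280),FOOT,(.68,-.02))
plan([.685,-.017,.058])
draw(c,[(.036,0),(.024,.082)],(.685,-.0175))
cv2.imwrite('pics/w11.png',c['img'])
E
```

```text
black [ 0.6847 -0.0178] 2080.5 2352.2715296037495
shift [-0.027  6.66   0.055] turn [0.0006 0.0012 0.0006] pos [ 0.6844 -0.0157  0.2245]
```

View pics/w11.png

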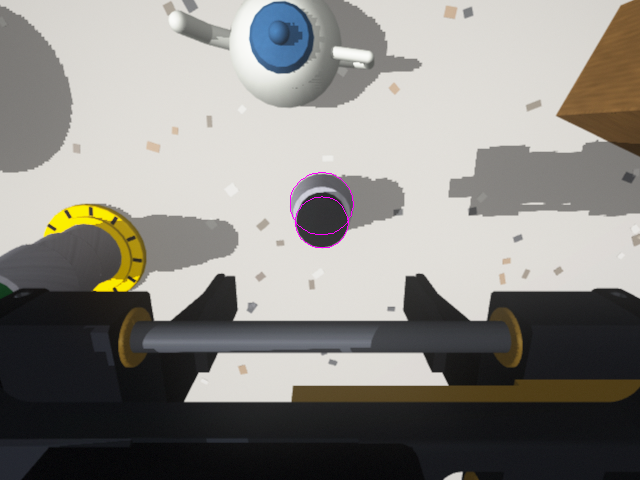

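>>> jog_arm(
  steps=[
    [[-0.02, 0.5, 0.05], [0, 0, 0]],
    [[-0.02, 1.5, 0.05], [0, 0, 0]],
    [[-0.02, 2.5, 0.05], [0, 0, 0]],
    [[-0.02, 3.5, 0.05], [0, 0, 0]],
    [[-0.02, 4.5, 0.05], [0, 0, 0]],
    [[-0.02, 5.3, 0.05], [0, 0, 0]],
    [[-0.02, 6, 0.05], [0, 0, 0]],
    [[-0.02, 6.4, 0.05], [0, 0, 0]],
    [[-0.02, 6.66, 0.05], [0, 0, 0]],
    [[-0.02, 6.66, 0.05], [0, 0, 0]],
    [[-0.02, 6.66, 0.05], [0, 0, 0]],
    [[-0.02, 6.66, 0.05], [0, 0, 0]],
    [[-0.02, 6.66, 0.05], [0, 0, 0]],
  ],
)

```text
time_s: 30.97
position: [0.6865, -0.0186, 0.06]
eef_rot: [0.003, 2.22, -2.221]
force: [-0.0, -0.2, 0.3]
width: 0.0869
```

>>> jog_arm(
  steps=[
    [[0.05, 0.1, -0.03], [0, 0, 0]],
    [[0.05, 0.15, -0.03], [0, 0, 0]],
    [[0.05, 0.15, -0.03], [0, 0, 0]],
    [[0.05, 0.15, -0.03], [0, 0, 0]],
    [[0.05, 0.15, -0.03], [0, 0, 0]],
  ],
)

```text
time_s: 31.38
position: [0.684, -0.0177, 0.0545]
eef_rot: [-0.0, -2.221, 2.221]
force: [-0.1, 0.1, 0.3]
width: 0.0869
```

>>> jog_arm(
  steps=[
    [[-0.03, 0, 0], [0, 0, 0]],
    [[-0.03, 0, 0], [0, 0, 0]],
    [[-0.03, 0, 0], [0, 0, 0]],
    [[-0.03, 0, 0], [0, 0, 0]],
    [[-0.03, 0, 0], [0, 0, 0]],
    [[-0.03, 0, 0], [0, 0, 0]],
    [[-0.03, 0, 0], [0, 0, 0]],
    [[-0.03, 0, 0], [0, 0, 0]],
    [[-0.03, 0, 0], [0, 0, 0]],
    [[-0.03, 0, 0], [0, 0, 0]],
  ],
  claw=40,
)

```text
time_s: 32.22
position: [0.6848, -0.0177, 0.0546]
eef_rot: [-0.0, -2.221, 2.221]
force: [-0.6, -0.1, -0.0]
width: 0.0473
```

>>> jog_arm(
  steps=[
    [[0, -0.2, 0], [0, 0, 0]],
    [[0, -0.7, 0], [0, 0, 0]],
    [[0, -1.5, 0], [0, 0, 0]],
    [[0, -2.5, 0], [0, 0, 0]],
    [[0, -3.5, 0], [0, 0, 0]],
    [[0, -4.2, 0], [0, 0, 0]],
    [[0, -4.6, 0], [0, 0, 0]],
    [[0, -4.8, 0], [0, 0, 0]],
    [[0, -4.8, 0], [0, 0, 0]],
    [[0, -4.8, 0], [0, 0, 0]],
  ],
)

```text
time_s: 33.05
position: [0.6842, -0.0176, 0.1737]
eef_rot: [0.001, -2.221, 2.221]
force: [-0.1, 0.9, -2.0]
width: 0.0476
```

```bash
python3 - <<'E'
from h import *
plan([.515,-.438,.17])
E
```

```text
shift [ 6.765  0.153 16.816] turn [ 0.0001 -0.0002  0.0013] pos [ 0.6842 -0.0176  0.1737]
```

>>> jog_arm(
  steps=[
    [[0.2, 0, 0.4], [0, 0, 0]],
    [[0.5, 0, 1.2], [0, 0, 0]],
    [[0.9, 0, 2.2], [0, 0, 0]],
    [[1.3, 0, 3.2], [0, 0, 0]],
    [[1.7, 0, 4.3], [0, 0, 0]],
    [[2.1, 0, 5.4], [0, 0, 0]],
    [[2.6, 0, 6.5], [0, 0, 0]],
    [[3, 0, 7.6], [0, 0, 0]],
    [[3.5, 0, 8.7], [0, 0, 0]],
    [[3.9, 0, 9.8], [0, 0, 0]],
    [[4.4, 0, 10.9], [0, 0, 0]],
    [[4.8, 0, 12], [0, 0, 0]],
    [[5.3, 0, 13.1], [0, 0, 0]],
    [[5.7, 0, 14.2], [0, 0, 0]],
    [[6.1, 0, 15.2], [0, 0, 0]],
    [[6.45, 0, 16.1], [0, 0, 0]],
    [[6.7, 0, 16.65], [0, 0, 0]],
    [[6.76, 0, 16.82], [0, 0, 0]],
    [[6.76, 0, 16.82], [0, 0, 0]],
    [[6.76, 0, 16.82], [0, 0, 0]],
  ],
)

```text
time_s: 34.72
position: [0.5157, -0.4372, 0.1738]
eef_rot: [0.0, -2.223, 2.219]
force: [-0.4, 0.7, -0.5]
width: 0.0473
```

>>> jog_arm(
  steps=[
    [[0, 0, 0], [0, 0, 0]],
    [[0, 0, 0], [0, 0, 0]],
  ],
)

```text
time_s: 34.88
position: [0.5165, -0.4368, 0.1745]
eef_rot: [-0.002, 2.221, -2.22]
force: [-0.2, 0.7, -0.8]
width: 0.0473
```

```bash
python3 - <<'E'
from h import *
plan([.515,-.438,.0686])
c=wcam()
draw(c,[(.058,0),(.045,.014)],(.515,-.438))
cv2.imwrite('pics/w12.png',c['img'])
E
```

```text
shift [0.059 4.237 0.051] turn [ 0.0004  0.0015 -0.0001] pos [ 0.5165 -0.4368  0.1745]
```

View pics/w12.png

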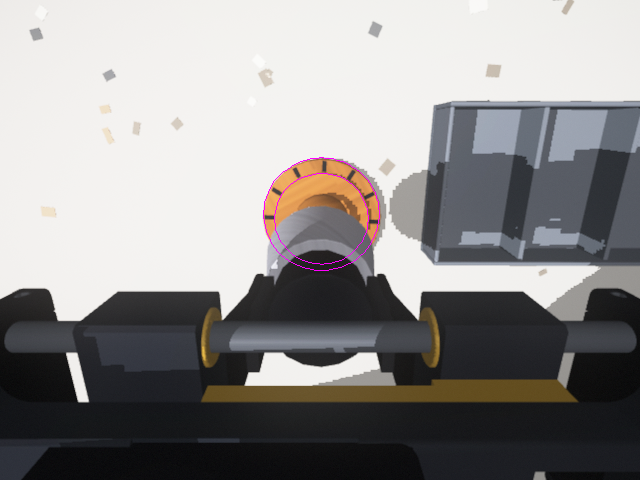

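Overlay on the wooden rack fits within about 1 px. Descend.

>>> jog_arm(
  steps=[
    [[0.05, 0.4, 0.04], [0, 0, 0]],
    [[0.05, 1, 0.04], [0, 0, 0]],
    [[0.05, 1.6, 0.04], [0, 0, 0]],
    [[0.05, 2.2, 0.04], [0, 0, 0]],
    [[0.05, 2.7, 0.04], [0, 0, 0]],
    [[0.05, 3.1, 0.04], [0, 0, 0]],
    [[0.05, 3.4, 0.04], [0, 0, 0]],
    [[0.05, 3.7, 0.04], [0, 0, 0]],
    [[0.05, 3.9, 0.04], [0, 0, 0]],
    [[0.05, 4.05, 0.04], [0, 0, 0]],
    [[0.05, 4.1, 0.04], [0, 0, 0]],
    [[0.05, 4.1, 0.04], [0, 0, 0]],
    [[0.05, 4.1, 0.04], [0, 0, 0]],
    [[0.05, 4.1, 0.04], [0, 0, 0]],
    [[0.05, 4.1, 0.04], [0, 0, 0]],
  ],
)

```text
time_s: 36.18
position: [0.5147, -0.4395, 0.0727]
eef_rot: [0.001, 2.22, -2.222]
force: [0.3, 1.0, -0.3]
width: 0.0476
```

>>> jog_arm(
  steps=[
    [[0, 0.03, 0], [0, 0, 0]],
    [[0, 0.06, 0], [0, 0, 0]],
    [[0, 0.06, 0], [0, 0, 0]],
    [[0, 0.06, 0], [0, 0, 0]],
  ],
)

```text
time_s: 36.52
position: [0.5144, -0.4391, 0.0704]
eef_rot: [-0.0, -2.221, 2.221]
force: [-0.5, -0.4, -1.1]
width: 0.0475
```

>>> jog_arm(
  steps=[
    [[-0.02, 0.03, -0.04], [0, 0, 0]],
    [[-0.02, 0.06, -0.04], [0, 0, 0]],
    [[-0.02, 0.08, -0.04], [0, 0, 0]],
    [[-0.02, 0.08, -0.04], [0, 0, 0]],
    [[-0.02, 0.08, -0.04], [0, 0, 0]],
  ],
)

```text
time_s: 36.93
position: [0.515, -0.4381, 0.0686]
eef_rot: [-0.0, -2.221, 2.221]
force: [0.6, -0.1, -1.1]
width: 0.0475
```

>>> jog_arm(
  steps=[
    [[0, 0.02, 0], [0, 0, 0]],
    [[0, 0.04, 0], [0, 0, 0]],
    [[0, 0.04, 0], [0, 0, 0]],
  ],
)

```text
time_s: 37.18
position: [0.5152, -0.4382, 0.0683]
eef_rot: [0.001, 2.221, -2.222]
force: [-0.9, 1.3, 3.4]
width: 0.048
```

Contact at 0.0683 as predicted. Release, rise, and back off for a clear look.

>>> jog_arm(
  steps=[
    [[0, -0.02, 0], [0, 0, 0]],
    [[0, -0.02, 0], [0, 0, 0]],
    [[0, -0.02, 0], [0, 0, 0]],
    [[0, -0.02, 0], [0, 0, 0]],
    [[0, -0.02, 0], [0, 0, 0]],
    [[0, -0.02, 0], [0, 0, 0]],
    [[0, -0.02, 0], [0, 0, 0]],
    [[0, -0.02, 0], [0, 0, 0]],
    [[0, -0.5, 0], [0, 0, 0]],
    [[0, -1.2, 0], [0, 0, 0]],
    [[0, -2.2, 0], [0, 0, 0]],
    [[0, -3.4, 0], [0, 0, 0]],
    [[0, -4.6, 0], [0, 0, 0]],
    [[0, -5.4, 0], [0, 0, 0]],
    [[0, -5.6, 0], [0, 0, 0]],
    [[0, -5.6, 0], [0, 0, 0]],
    [[0, -5.6, 0], [0, 0, 0]],
  ],
  claw=87,
)

```text
time_s: 38.6
position: [0.5147, -0.4378, 0.2069]
eef_rot: [0.0, -2.222, 2.221]
force: [0.0, 0.5, -0.6]
width: 0.087
```

```bash
python3 - <<'E'
from h import *
print(arm.read_state()['position'])
c=wcam()
fit(c,'black',(0,0,0),(180,255,60),(270,140,370,285),[(.024,.064),(.024,.096)],(.51,-.43))
draw(c,[(.058,0),(.036,.014),(.024,.096)],(.515,-.438))
cv2.imwrite('pics/w13.png',c['img'])
for n in ('scene','top'):
  c=arm.read_camera(n); cv2.imwrite(f'pics/{n}13.png',c['img'])
  for k,lo,hi,z in (('green',(45,100,40),(85,255,255),.168),):
    fit(c,k,lo,hi,(360,270,430,330) if n=='scene' else (180,120,270,230),[(.024,z-.032),(.024,z)],(.63,.25))
E
```

```text
[ 0.51467566 -0.43781835  0.20688596]
black [ 0.5144 -0.4384] 2593.5 2880.2469489569776
green [0.6292 0.2512] 478.0 700.270409559831
green [0.6323 0.2519] 345.5 489.09269699070137
```

View pics/w13.png

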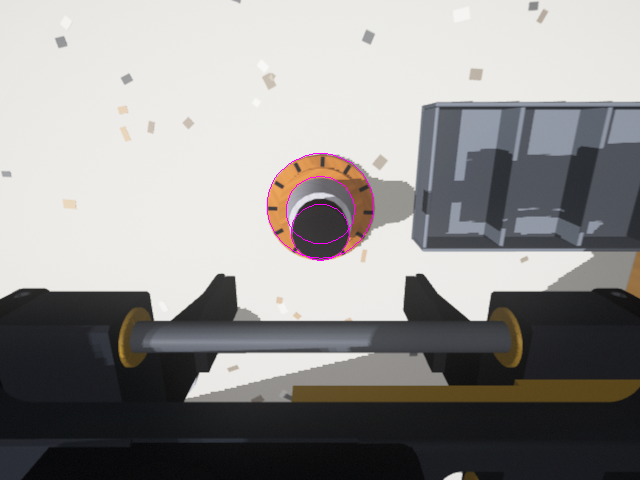

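View pics/scene13.png

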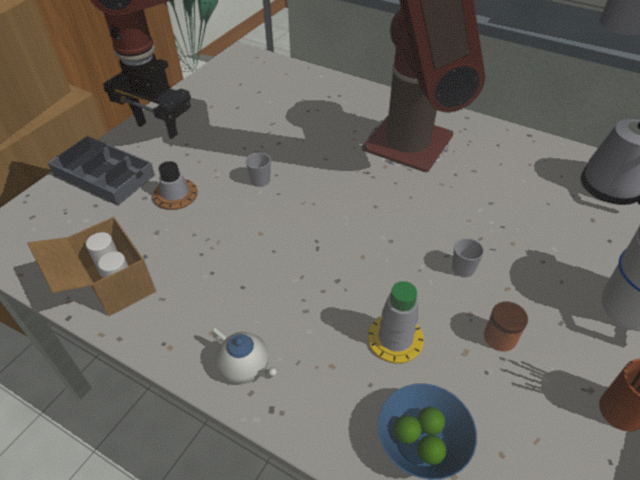

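View pics/top13.png

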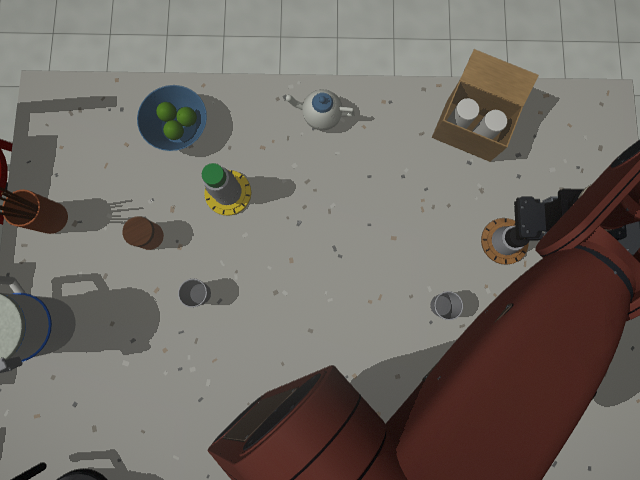

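```bash
python3 -c "
from h import *
print(arm.finish_job())"
```

```text
the job is handed in; nothing more can be done
None
```

All four cups are put away and the job was handed in about 39 s into the 112 s allowed. On the yellow rack are red, then blue over it, then green on top. The black-footed cup is alone on the wooden rack.

- **Seating:** each cup met light contact (up to 5.5 N on the wrist) within about 0.3 mm of the height predicted for fully down. Each was then released.
- **Position:** wrist-camera fits after release put each cup within about 1 mm of its rack or stack axis. The exception is the last scene and top views, which place the green foot about 3 mm off. Those views had only part of the foot in the colour mask, and the stack looks straight in them, so I put that down to measurement bias.
- **Left alone:** the tin and both plain cups in use stand at the same image positions as at the start. The gripper is open, well above the black cup and touching nothing.

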